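Tap the wedge home beside the ceramic resistor block

ROBOT

A 6-joint arm with a two-finger parallel gripper is mounted at the origin on the work surface. World frame = base frame: x ahead of the robot, y to its left, z up, the work surface at z = 0. Lengths are in m, angles in rad, forces in N, time in s.
With the tool pointing down it reaches from about 0.35 to 0.95 m from the base axis. Payload 17.4 kg.
Tool frame: the origin (TCP) lies on the centre line of the jaws, within the pads' length; the fingertips stand 22 mm ahead of it and the grasp point (between the pads) lies 3 mm ahead of it; z points along the fingers, y is the direction in which the jaws open and shut (so a half turn about z gives the same grasp; the last joint's range is limited). The gripper opens to 93 mm and grips with 3 to 60 N. Pads are 15 mm wide; open, the fingers measure 128 mm over their backs; the gripper's body (75 mm by 188 mm) begins 65 mm behind the grasp point.
Start: joints at [1.26, 0.116, 1.442, -0, 1.584, -0.038], TCP at [0.182, 0.65, 0.241] pointing down, gripper open.
Joint ranges: [-2.83, 2.83], [-0.83, 2.19], [0.07, 2.5], [-1.14, 4.28], [0.01, 3], [-2.97, 2.97]. Speed limits (rad/s): [1.89, 1.89, 2.22, 3.14, 3.14, 3.14].

INTERFACE

Orientations are given as a unit quaternion [x, y, z, w].
In Python, from station import status, eyes, workorder, models gives the robot as it stands.
- The arm moves only by the tool servo_tool, never from a script. Its argument "targets" is a list of rows, each a list of 3 entries, a list of its own where there are three numbers: the shift along the tool's x, y, z in units of 50 mm (1.0 is 50 mm), then the turn, a rotation vector about the tool's x, y, z in units of 8 degrees (1.0 is 8 degrees), then the gripper's target within -1 to 1 (shut at 1, half-way at 0, fully open at -1). A call has 1 to 12 rows; each row is the pose to reach, as a shift and turn from the pose measured when the call began, along the tool's axes at that moment; what a row does not reach only later rows make up. A row lasts 1/10 s, in which the tool goes at most 50 mm and 8.59 degrees, less where a joint would pass 70% of its speed; a pose out of reach is approached as far as the arm can. A call with a gripper value outside its range is refused whole. The fingers move at their own pace and stop on an object; the grip force is fixed at half the most. Time passes only in rows, so rows that repeat a pose let the fingers close. It gives the time, the measured TCP pose, the force and the opening at its end, in the units of the state.
- status.sense(): the state, without advancing time (a new reading comes with each control period).
- eyes.snapshot(name): name is "side" or "top" or "wrist"; returns the picture (384x512x3 uint8, blue, green, red); there is no depth.
- eyes.camera_info(name): a dict with "fovy" (degrees; the focal length in pixels is half the picture's height over the tangent of half this angle, whatever the lens; pixels are square), "cx", "cy" (the principal point, pixels), "R" (3x3) and "t" (3): a world point X has camera coordinates R X + t. Camera axes: x right, y down, z forward; pixel columns grow to the right and rows downward; lengths in m; the calibration is good to about 2 mm. The wrist camera is an equidistant fisheye: a pixel r from the principal point sees the ray r / f radians off the axis. A picture is of the moment at which its call begins: read the wrist's pose just before it. camera_info takes no time and is no camera call; for the wrist camera it gives the pose at the moment of the call.
- workorder.finish_job(): hands the job in, once; it reports no verdict.
Trained networks look in the newest picture that a camera, given by its name, has taken for a name from the list of things; names that differ only in an ending like _2 or _b are one class to them, and where a whole thing is asked for, a point or a joint stands for the part that bears it (a point fixed in the world has none). Each returns a list of dicts, best first, with "conf" (0 to 1); they miss things now and then, are a little off and sometimes report something else, mostly with a low value. They report only what shows in the picture. A call takes as long as a camera call.
- models.find_in(camera, label): "rect" ([left, top, right, bottom] in pixels, round what is visible of it).
- models.trace(camera, label): "pixels" (384x512 bool, what is visible of it) and "rect" ([left, top, right, bottom] in pixels, round what is visible of it).
- models.tip_of(camera, label): "point" ([row, column] in pixels: a listed point, or the origin of a listed thing).
The state is a dict: "t": time; "q": joint angles; "joint_vel": joint speeds; "joint_efforts": joint torques, N m; "tcp_pos": TCP position; "ee_rot": TCP orientation; "ft_force": force on the tool from outside, world axes, zero at the start; "wrist_torque": the same for the moment, N m; "finger_gap": finger opening in m.
Only numpy, scipy, OpenCV 4.12 (cv2) and the standard library are available. Lean on these libraries where they do the work, as an engineer would, in place of code of your own. Each camera call takes 0.05 s, during which the arm holds its last target. There are 200 camera calls.

TASK

Pick up the blue-handled tamper and, with its rubber foot, press the yellow wedge that stands beside the beige ceramic resistor block down fully home, so that the block is locked tight in its groove. Leave the wedge beside the red fuse holder as it is, keep the fingers off both wedges, and stand the tamper upright on the shelf again.

Things in the scene. Friction and masses are not known exactly. Their poses are not given: they have to be found in the camera images.
- tamper_center (a point): Hand tamper standing loose and upright on the shelf, left or right of the slotted stand, 80 mm tall, about 160 g: round blue handle, 28 mm across, on a round black rubber foot 40 mm across and 14 mm thick. This point is its centre, on the axis 40 mm above the underside; z points up the handle. Grip the handle at this height.
- resistor_center (a point): Beige ceramic resistor block, 75 x 20 x 38 mm (x along the groove, z up), 130 g, loose by a few mm in one of the two wide grooves of the fixed wooden stand; the other holds a red fuse holder. This point is its centre, 31 mm above the shelf. The stand is 100 x 212 mm, top at 47 mm, turned up to 0.3 rad either way, also has four narrow grooves; nothing on it rises above 85 mm.
- wedge_a: Yellow wedge, captive in the right-hand wide groove (seen from the robot). Origin: centre of the flat top of its head, 44 mm (x, along the groove) x 24 mm. The top starts 77 to 83 mm above the shelf and is at 62 mm when home, at a hard stop. It slides down only, up to 6 mm sideways (its +y) on the way; stiff, 8 to 15 N, and stays where left. Either part may be in this groove.
- wedge_b: The second yellow wedge, the same in every way, in the left-hand (+y) wide groove, 76 mm from the first. Each wedge stands on the right-hand (-y) side of the part it clamps: its top's centre is 20 to 35 mm horizontally from the centre of its own part and over 45 mm from the other part.

How it is judged:
By the outcome, as a careful person would: the job done as asked, in the order asked, and still so for the second after the job is handed in, with the robot touching nothing.
It also fails if it takes over 51 s, if anything falls off the work surface, if the arm or the gripper's body presses on something with over 40 N, if the wrist force passes 120 N, or if a joint passes its speed limit or range.

## Working session

There is one attempt and no reset: what is moved stays moved. The work goes in short steps, Python scripts to look and compute and a tool call to move; the robot and the scene stay as the last step left them, time stands still between calls to the robot, and variables do not carry over. Pictures are saved under pics/ and viewed, about 8 in all and at most 12, crops included, and the job is handed in when it is done.

Besides the shell and the picture viewer there is one more tool, called after ">>>" as name(argument=value, ...) on one line, values as JSON. servo_tool: Moves the arm, as the interface text tells. Its arguments: {"type":"object","properties":{"targets":{"type":"array"}},"required":["targets"]}

```bash
mkdir -p pics; ls; python3 - <<'E'
from station import status, eyes, models
import cv2, numpy as np
s=status.sense(); print(s)
ims=[]
for n in ("side","top"):
    im=eyes.snapshot(n); cv2.imwrite(f"pics/{n}0.png",im)
    i=eyes.camera_info(n); print(n,i)
    for l in ("tamper_center","resistor_center","wedge_a"):
        print(n,l,[(np.round(d["point"],1),round(d["conf"],2)) for d in models.tip_of(n,l)][:4])
E
```

```text
pics
{'t': 0.0, 'q': array([ 1.26020590e+00,  1.16465470e-01,  1.44224814e+00,  7.09770185e-06,
        1.58402110e+00, -3.78407575e-02]), 'joint_vel': array([-2.73374772e-04, -3.46177205e-04,  1.89363735e-04, -1.08830827e-03,
        1.58918349e-03, -8.73611783e-05]), 'joint_efforts': array([-8.38552769e-04, -7.21286058e+01, -6.22597504e+01,  7.78968260e-02,
        2.39728839e-02, -6.73722070e-05]), 'tcp_pos': array([0.18180943, 0.64986543, 0.23992964]), 'ee_rot': array([ 1.35952442e-01,  9.90715200e-01, -5.61773817e-04, -1.02475187e-04]), 'ft_force': array([ 0.18383737,  1.15940813, -0.04638056]), 'wrist_torque': array([-0.06810111, -0.00402079, -0.07183968]), 'finger_gap': 0.09299210404335774}
side {'fovy': 55.09013105761202, 'cx': 261.4126646435313, 'cy': 189.2299176416798, 'R': array([[-0.96294387, -0.26933814,  0.01400266],
       [-0.20175731,  0.68492876, -0.70011898],
       [ 0.17897791, -0.67700042, -0.71388889]]), 't': array([0.49618472, 0.15259034, 0.72405762])}
side tamper_center [(array([121.7, 319.1]), 0.82)]
side resistor_center [(array([236.6, 227.5]), 0.68)]
side wedge_a [(array([188.9, 248.8]), 0.9), (array([210.4, 229.3]), 0.81), (array([235.7, 225.2]), 0.47)]
top {'fovy': 45.01849859650998, 'cx': 256.42170492216496, 'cy': 195.0017787734531, 'R': array([[-0.08526662, -0.99635101, -0.00377712],
       [-0.97231816,  0.08403644, -0.21802587],
       [ 0.21754771, -0.01491777, -0.97593568]]), 't': array([0.0463741 , 0.52625915, 1.14180207])}
top tamper_center []
top resistor_center [(array([188.8, 215.6]), 0.72)]
top wedge_a [(array([186.8, 252.4]), 0.51), (array([184.3, 225.8]), 0.49)]
```

```bash
python3 - <<'E'
import cv2
a=cv2.imread("pics/side0.png");b=cv2.imread("pics/top0.png")
a=cv2.resize(a[80:280,120:386],None,fx=3,fy=3,interpolation=2)
b=cv2.resize(b[90:290,120:386],None,fx=3,fy=3,interpolation=2)
cv2.imwrite("pics/sc.png",a);cv2.imwrite("pics/tc.png",b)
E
```

```text
(no output)
```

View pics/sc.png

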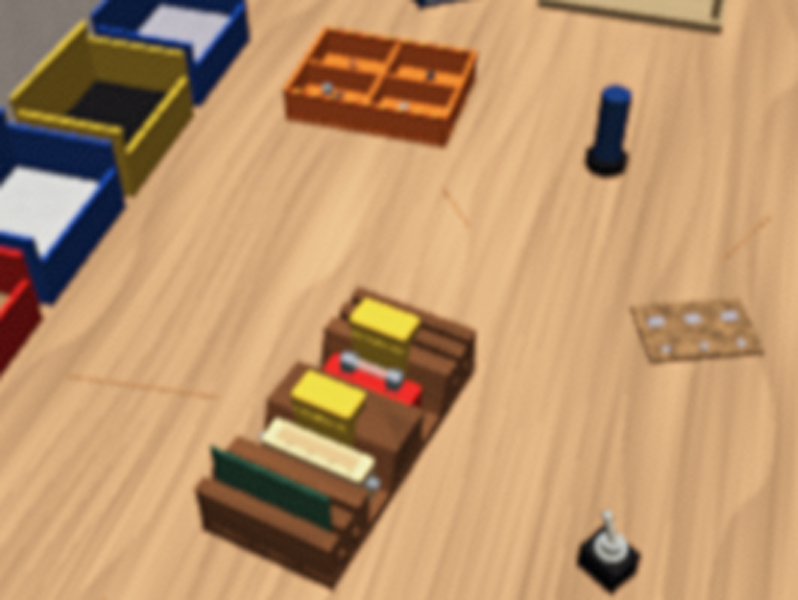

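View pics/tc.png

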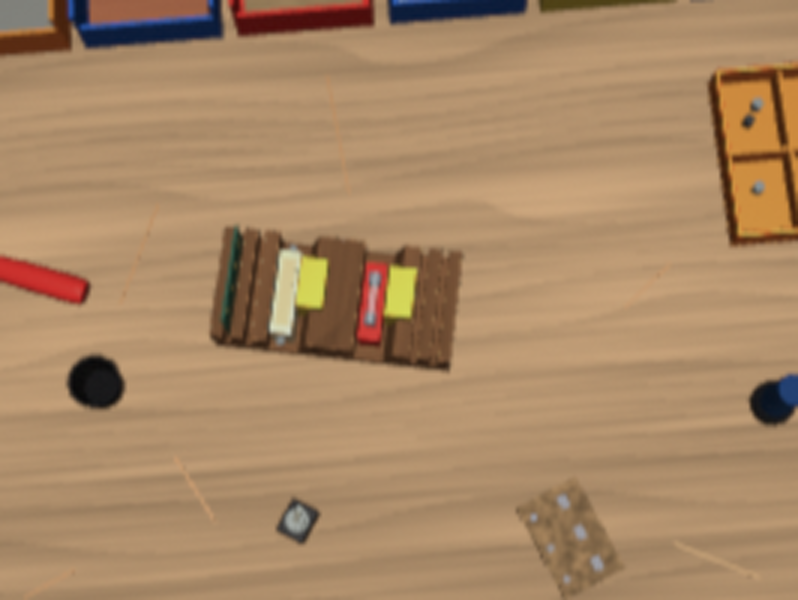

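Side view: the resistor's wedge is the left one at full-image (229,211), the fuse's wedge is at (249,189), and the tamper is at (319,122), on the right (-y). Top view: the resistor's wedge is at (224,184) and the tamper foot is at about (377,223).

```bash
cat > h.py <<'E'
import numpy as np, cv2
from scipy.spatial.transform import Rotation as Ro
from station import status, eyes, models
def ray(n,rc,i=None):
    i=i or eyes.camera_info(n); f=192/np.tan(np.radians(i["fovy"]/2))
    u=np.array([rc[1]-i["cx"],rc[0]-i["cy"]])/f
    if n=="wrist":
        r=np.linalg.norm(u); d=np.array([*(u/r*np.sin(r)),np.cos(r)]) if r>1e-9 else np.array([0,0,1.])
    else: d=np.array([*u,1.])
    R=np.array(i["R"]); return -R.T@i["t"], R.T@(d/np.linalg.norm(d))
def atz(n,rc,z,i=None):
    c,d=ray(n,rc,i); return c+d*(z-c[2])/d[2]
def tri(a,b):
    A=0;B=0
    for c,d in (a,b):
        P=np.eye(3)-np.outer(d,d); A=A+P; B=B+P@c
    return np.linalg.solve(A,B)
def totool(p,s=None,ahead=0.0):
    "shift in 50mm units bringing TCP to world p"
    s=s or status.sense(); return Ro.from_quat(s["ee_rot"]).inv().apply(np.array(p)-s["tcp_pos"])/0.05
E
python3 - <<'E'
from h import *
print("tamper side z.04",atz("side",[121.7,319.1],.04))
print("tamper foot top z.014",atz("top",[90+400/3,120+772/3],.014))
print("wedge tri",tri(ray("side",[210.4,229.3]),ray("top",[184.3,225.8])))
print("fuse wedge tri",tri(ray("side",[188.9,248.8]),ray("top",[186.8,252.4])))
for z in(.08,): print(atz("side",[210.4,229.3],z),atz("top",[184.3,225.8],z))
print("res",tri(ray("side",[236.6,227.5]),ray("top",[188.8,215.6])))
for l in ("tamper_center","wedge_a"):
  for n in ("side","top"):
    print(n,[(np.round(d["rect"]),round(d["conf"],2)) for d in models.find_in(n,l)][:3])
# stand edges in top: near edge corners crop
a=atz("top",[90+345/3,120+215/3],.047);b=atz("top",[90+370/3,120+448/3],.047);print(a,b,np.arctan2(*(a-b)[:2]))
s=status.sense();R=Ro.from_quat(s["ee_rot"]).as_matrix();print(R.round(3))
i=eyes.camera_info("wrist");print(i, -np.array(i["R"]).T@i["t"])
E
```

```text
tamper side z.04 [ 0.44335946 -0.31615088  0.04      ]
tamper foot top z.014 [ 0.43395078 -0.31208047  0.014     ]
wedge tri [0.55985596 0.07736811 0.07317184]
fuse wedge tri [0.54400854 0.00960528 0.07304841]
[0.55762608 0.0829148  0.08      ] [0.55808633 0.07701935 0.08      ]
res [0.55825562 0.10730774 0.02896181]
side [(array([312., 106., 328., 137.]), 0.72)]
top [(array([370., 214., 392., 230.]), 0.6)]
side [(array([240., 182., 260., 208.]), 0.97), (array([216., 205., 239., 228.]), 0.87)]
top [(array([247., 178., 257., 200.]), 0.71), (array([221., 178., 227., 197.]), 0.62)]
[0.5187265  0.17117814 0.047     ] [ 0.47940462 -0.02824308  0.047     ] 0.1946825424475472
[[-0.963  0.269 -0.   ]
 [ 0.269  0.963  0.   ]
 [ 0.     0.    -1.   ]]
{'fovy': 65.70646984690485, 'cx': 255.943295799124, 'cy': 188.5010448120618, 'R': array([[ 2.68287754e-01,  9.63338499e-01, -7.85612891e-04],
       [ 9.30375811e-01, -2.58896037e-01,  2.59564427e-01],
       [ 2.49845014e-01, -7.03688724e-02, -9.65725474e-01]]), 't': array([-0.67416837, -0.03107742,  0.39110876])} [0.11206823 0.6689284  0.38524065]
```

>>> servo_tool(targets=[[[-7.6, -7.2, 0], [0, 0, 5.3], -1], [[-7.6, -7.2, 0], [0, 0, 5.3], -1], [[-7.6, -7.2, 0], [0, 0, 5.3], -1], [[-7.6, -7.2, 0], [0, 0, 5.3], -1], [[-7.6, -7.2, 0], [0, 0, 5.3], -1], [[-7.6, -7.2, 0], [0, 0, 5.3], -1], [[-7.6, -7.2, 0], [0, 0, 5.3], -1], [[-7.6, -7.2, 0], [0, 0, 5.3], -1], [[-7.6, -7.2, 0], [0, 0, 5.3], -1], [[-7.6, -7.2, 0], [0, 0, 5.3], -1], [[-7.6, -7.2, 0], [0, 0, 5.3], -1], [[-7.6, -7.2, 0], [0, 0, 5.3], -1]])

```text
t: 1.8
tcp_pos: [0.452, 0.1986, 0.2407]
ee_rot: [0.487, 0.874, -0.0, 0.0]
ft_force: [-0.5, 0.1, 0.5]
finger_gap: 0.0929
```

```bash
python3 - <<'E'
from h import *
s=status.sense();print(s["tcp_pos"],s["q"],s["t"],Ro.from_quat(s["ee_rot"]).as_matrix().round(3))
print(totool([.438,-.314,.20],s))
E
```

```text
[0.45198826 0.1985879  0.24072228] [ 3.62531247e-01 -2.86690960e-01  1.81897765e+00 -4.06753782e-04
  1.60910098e+00 -1.91855043e-01] 1.8 [[-0.526  0.85   0.   ]
 [ 0.85   0.526 -0.   ]
 [-0.     0.    -1.   ]]
[-8.56874339 -5.63457694  0.8175024 ]
```

```bash
python3 - <<'E'
from h import *
i=eyes.camera_info("wrist")
im=eyes.snapshot("wrist");cv2.imwrite("pics/w1.png",im)
for d in models.tip_of("wrist","wedge_a")[:4]: print(d["point"].round(1) if hasattr(d["point"],'round') else d["point"],d["conf"],atz("wrist",d["point"],.08,i))
for d in models.tip_of("wrist","resistor_center")[:2]: print(d["point"],d["conf"],atz("wrist",d["point"],.031,i))
E
```

```text
[331.6, 237.4] 0.83 [0.54083026 0.00657198 0.08      ]
[301.9, 279.6] 0.73 [0.5599816  0.07941569 0.08      ]
[268.7, 288.7] 0.55 [0.56218138 0.10475519 0.031     ]
```

View pics/w1.png

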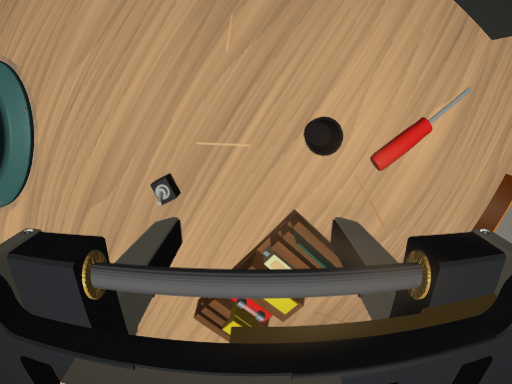

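>>> servo_tool(targets=[[[-8.6, -5.6, 0.8], [0, 0, 5.35], -1], [[-8.6, -5.6, 0.8], [0, 0, 5.35], -1], [[-8.6, -5.6, 0.8], [0, 0, 5.35], -1], [[-8.6, -5.6, 0.8], [0, 0, 5.35], -1], [[-8.6, -5.6, 0.8], [0, 0, 5.35], -1], [[-8.6, -5.6, 0.8], [0, 0, 5.35], -1], [[-8.6, -5.6, 0.8], [0, 0, 5.35], -1], [[-8.6, -5.6, 0.8], [0, 0, 5.35], -1], [[-8.6, -5.6, 0.8], [0, 0, 5.35], -1], [[-8.6, -5.6, 0.8], [0, 0, 5.35], -1], [[-8.6, -5.6, 0.8], [0, 0, 5.35], -1], [[-8.6, -5.6, 0.8], [0, 0, 5.35], -1]])

```text
t: 3.15
tcp_pos: [0.4409, -0.3121, 0.1999]
ee_rot: [0.771, 0.637, -0.0, -0.001]
ft_force: [0.1, 0.5, 0.2]
finger_gap: 0.0932
```

```bash
python3 - <<'E'
from h import *
s=status.sense();i=eyes.camera_info("wrist")
im=eyes.snapshot("wrist");cv2.imwrite("pics/w2.png",im)
print(s["t"],s["tcp_pos"],s["q"].round(2),Ro.from_quat(s["ee_rot"]).as_matrix().round(3))
for d in models.tip_of("wrist","tamper_center")[:2]:
    p=atz("wrist",d["point"],.04,i); print(d["point"],d["conf"],p,totool([p[0],p[1],.043],s))
for d in models.find_in("wrist","tamper_center")[:2]: print(d)
E
```

```text
3.15 [ 0.44091584 -0.31212684  0.19993418] [-0.66 -0.17  1.78  0.    1.52 -0.47] [[ 0.189  0.982 -0.001]
 [ 0.982 -0.189  0.001]
 [ 0.001 -0.001 -1.   ]]
[185.7, 250.6] 0.81 [ 0.43328925 -0.31843106  0.04      ] [-0.15555259 -0.12240112  3.13868117]
{'rect': [232.3, 161.5, 267.8, 206.1], 'conf': 0.82}
```

View pics/w2.png

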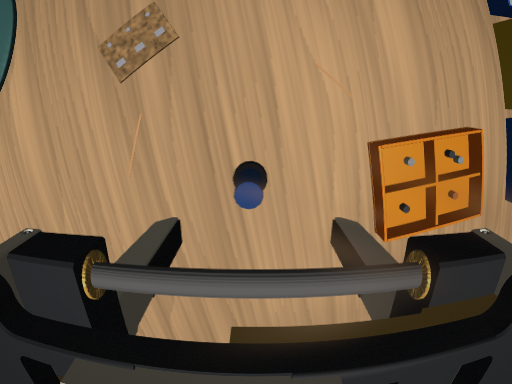

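The wrist views show the tamper with its handle top at pixel (249,195) and its foot at (250,177), clear of everything else. The first wrist view showed both wedges, at the bottom and partly hidden by the finger bar.

```bash
python3 - <<'E'
from h import *
s=status.sense()
for rc,z in (([195,249],.08),([177,250],.007),([185.7,250.6],.04)):
    p=atz("wrist",rc,z); print(p,totool([p[0],p[1],.043],s))
E
```

```text
[ 0.43326489 -0.31515811  0.08      ] [-0.13130671 -0.13840192  3.15562856]
[ 0.43292929 -0.3145429   0.007     ] [-0.12046889 -0.14728941  3.15563216]
[ 0.43379688 -0.31669552  0.04      ] [-0.15953316 -0.12221809  3.15561828]
```

>>> servo_tool(targets=[[[-0.13, -0.13, 0.4], [0, 0, 0.2], -1], [[-0.13, -0.13, 1.0], [0, 0, 0.2], -1], [[-0.13, -0.13, 1.6], [0, 0, 0.2], -1], [[-0.13, -0.13, 2.2], [0, 0, 0.2], -1], [[-0.13, -0.13, 2.6], [0, 0, 0.2], -1], [[-0.13, -0.13, 2.9], [0, 0, 0.2], -1], [[-0.13, -0.13, 3.1], [0, 0, 0.2], -1], [[-0.13, -0.13, 3.15], [0, 0, 0.2], -1], [[-0.13, -0.13, 3.15], [0, 0, 0.2], -1], [[-0.13, -0.13, 3.15], [0, 0, 0.2], -1]])

```text
t: 4.3
tcp_pos: [0.4341, -0.3154, 0.0443]
ee_rot: [0.779, 0.627, 0.0, 0.001]
ft_force: [1.1, -0.0, 0.5]
finger_gap: 0.0928
```

>>> servo_tool(targets=[[[0, 0, 0], [0, 0, 0], 0.2], [[0, 0, 0], [0, 0, 0], 0.3], [[0, 0, 0], [0, 0, 0], 0.4], [[0, 0, 0], [0, 0, 0], 0.5], [[0, 0, 0], [0, 0, 0], 0.6], [[0, 0, 0], [0, 0, 0], 0.8], [[0, 0, 0], [0, 0, 0], 1], [[0, 0, 0], [0, 0, 0], 1], [[0, 0, 0], [0, 0, 0], 1], [[0, 0, 0], [0, 0, 0], 1]])

```text
t: 5.3
tcp_pos: [0.4341, -0.3154, 0.0443]
ee_rot: [0.779, 0.627, 0.0, 0.001]
ft_force: [-1.0, 0.9, -0.7]
finger_gap: 0.028
```

```bash
python3 - <<'E'
from h import *
s=status.sense()
print({k:np.round(v,4) for k,v in s.items() if k in("t","tcp_pos","q","ft_force","wrist_torque","finger_gap")},Ro.from_quat(s["ee_rot"]).as_matrix().round(3))
im=eyes.snapshot("wrist");cv2.imwrite("pics/w3.png",im[100:340,130:390])
E
```

```text
{'t': np.float64(5.3), 'q': array([-6.7610e-01, -6.0600e-02,  1.9504e+00,  5.0000e-04,  1.2507e+00,
       -4.6090e-01]), 'tcp_pos': array([ 0.4341, -0.3154,  0.0443]), 'ft_force': array([-1.0488,  0.8519, -0.7283]), 'wrist_torque': array([-0.1121,  0.1969, -0.042 ]), 'finger_gap': np.float64(0.028)} [[ 0.214  0.977  0.001]
 [ 0.977 -0.214 -0.   ]
 [-0.     0.001 -1.   ]]
```

View pics/w3.png

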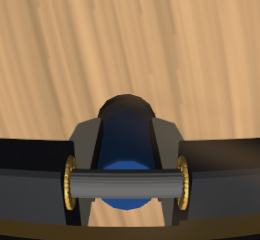

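The tamper is gripped at 28 mm, upright. Now lift it and carry it over.

>>> servo_tool(targets=[[[0, 0, -0.1], [0, 0, 0], 1], [[0, 0, -0.4], [0, 0, 0], 1], [[0, 0, -0.9], [0, 0, 0], 1], [[0, 0, -1.5], [0, 0, 0], 1], [[0, 0, -2.1], [0, 0, 0], 1], [[0, 0, -2.6], [0, 0, 0], 1], [[0.2, 0, -2.9], [0, 0, 0], 1], [[0.6, 0.05, -3], [0, 0, 0], 1], [[1.1, 0.1, -3], [0, 0, 0], 1], [[1.6, 0.15, -3], [0, 0, 0], 1], [[2.1, 0.2, -3], [0, 0, 0], 1], [[2.6, 0.25, -3], [0, 0, 0], 1]])

```text
t: 6.55
tcp_pos: [0.4739, -0.1893, 0.1945]
ee_rot: [0.779, 0.627, 0.0, 0.0]
ft_force: [0.8, 0.1, -1.7]
finger_gap: 0.0275
```

```bash
python3 - <<'E'
from h import *
s=status.sense();print(s["t"],s["tcp_pos"],s["finger_gap"],s["q"].round(2),s["ft_force"],totool([.559,.080,.16],s))
E
```

```text
6.55 [ 0.47393853 -0.18932277  0.19450748] 0.027474685301626722 [-0.43 -0.23  1.85  0.    1.52 -0.21] [ 0.7968898   0.05401087 -1.66981001] [5.62544099 0.51051307 0.69150547]
```

>>> servo_tool(targets=[[[0.5, 0.05, 0], [0, 0, 0], 1], [[1.1, 0.1, 0], [0, 0, 0], 1], [[1.8, 0.15, 0], [0, 0, 0], 1], [[2.5, 0.2, 0], [0, 0, 0], 1], [[3.2, 0.3, 0], [0, 0, 0], 1], [[3.9, 0.35, 0], [0, 0, 0], 1], [[4.6, 0.4, 0], [0, 0, 0], 1], [[5.1, 0.45, 0.1], [0, 0, 0], 1], [[5.4, 0.5, 0.3], [0, 0, 0], 1], [[5.6, 0.5, 0.6], [0, 0, 0], 1], [[5.62, 0.51, 0.9], [0, 0, 0], 1], [[5.62, 0.51, 0.9], [0, 0, 0], 1]])

```text
t: 7.75
tcp_pos: [0.5577, 0.0791, 0.1464]
ee_rot: [0.779, 0.627, -0.001, -0.001]
ft_force: [-0.8, -0.5, -0.8]
finger_gap: 0.0278
```

```bash
python3 - <<'E'
from h import *
s=status.sense();print(s["t"],s["tcp_pos"],s["finger_gap"],s["q"].round(2),s["ft_force"])
out=[]
for n in ("side","top"):
    im=eyes.snapshot(n);i=eyes.camera_info(n)
    for l,z in (("wedge_a",.08),("tamper_center",s["tcp_pos"][2]-.003),("resistor_center",.031)):
      for d in models.tip_of(n,l)[:3]: print(n,l,d["point"],round(d["conf"],2),atz(n,d["point"],z).round(4))
    r,c=(160,175) if n=="side" else (125,165)
    out.append(cv2.resize(im[r:r+100,c:c+130],None,fx=3,fy=3,interpolation=2))
cv2.imwrite("pics/c4.png",np.hstack(out))
E
```

```text
7.75 [0.55769324 0.079085   0.14640102] 0.02778635876894756 [ 0.1  -0.08  1.8  -0.    1.43  0.31] [-0.75404404 -0.51935367 -0.84724938]
side wedge_a [209.9, 228.8] 0.91 [0.559 0.082 0.08 ]
side wedge_a [184.4, 247.2] 0.78 [0.5455 0.0051 0.08  ]
side tamper_center [183.3, 226.3] 0.79 [0.5633 0.0739 0.1434]
side resistor_center [238.0, 226.1] 0.58 [0.5563 0.113  0.031 ]
```

View pics/c4.png

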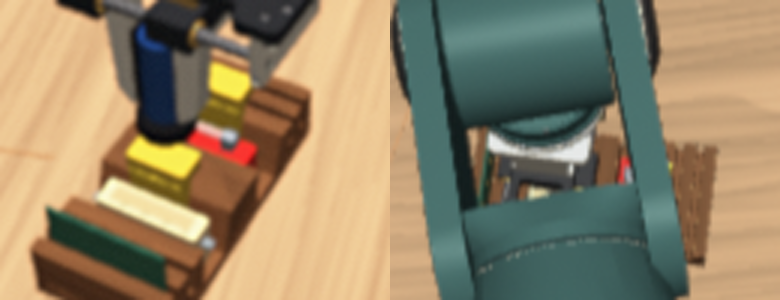

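Side crop: the foot hangs directly over the resistor's wedge, about 20 mm clear of it, and the fuse's wedge is well away. The top camera's view is blocked by the arm.

>>> servo_tool(targets=[[[0.05, 0.02, 0.1], [0, 0, 0], 1], [[0.05, 0.02, 0.2], [0, 0, 0], 1], [[0.05, 0.02, 0.3], [0, 0, 0], 1], [[0.05, 0.02, 0.36], [0, 0, 0], 1], [[0.05, 0.02, 0.4], [0, 0, 0], 1], [[0.05, 0.02, 0.44], [0, 0, 0], 1], [[0.05, 0.02, 0.48], [0, 0, 0], 1], [[0.05, 0.02, 0.52], [0, 0, 0], 1], [[0.05, 0.02, 0.56], [0, 0, 0], 1]])

```text
t: 9.05
tcp_pos: [0.5607, 0.0816, 0.1221]
ee_rot: [0.779, 0.627, 0.001, 0.001]
ft_force: [-0.5, -0.1, 5.3]
finger_gap: 0.0278
```

```bash
python3 - <<'E'
from h import *
s=status.sense();print(s["t"],s["tcp_pos"],s["finger_gap"],s["ft_force"],s["wrist_torque"])
E
```

```text
9.05 [0.56071896 0.08163503 0.12211882] 0.02779047255308348 [-0.47968043 -0.06702355  5.30525789] [ 0.01919424  0.10312223 -0.04888152]
```

>>> servo_tool(targets=[[[0, 0, 0.04], [0, 0, 0], 1], [[0.01, 0, 0.08], [0, 0, 0], 1], [[0.02, 0, 0.12], [0, 0, 0], 1], [[0.03, 0, 0.16], [0, 0, 0], 1], [[0.03, 0, 0.2], [0, 0, 0], 1], [[0.04, 0, 0.23], [0, 0, 0], 1], [[0.04, 0, 0.26], [0, 0, 0], 1], [[0.04, 0, 0.26], [0, 0, 0], 1]])

```text
t: 9.85
tcp_pos: [0.5615, 0.0842, 0.11]
ee_rot: [0.779, 0.627, 0.002, 0.001]
ft_force: [-0.6, 4.6, 6.3]
finger_gap: 0.0276
```

```bash
python3 - <<'E'
from h import *
s=status.sense();print(s["t"],s["tcp_pos"],s["finger_gap"],s["ft_force"],s["wrist_torque"])
im=eyes.snapshot("side");cv2.imwrite("pics/c5.png",cv2.resize(im[160:260,175:305],None,fx=4,fy=4,interpolation=2))
for d in models.tip_of("side","wedge_a")[:3]: print(d["point"],d["conf"])
E
```

```text
9.85 [0.56151266 0.08423972 0.10999187] 0.027608613311145887 [-0.57411741  4.60968202  6.25004632] [ 0.69098906  0.4562832  -0.0233607 ]
[217.2, 225.0] 0.51
[188.1, 247.8] 0.4
```

View pics/c5.png

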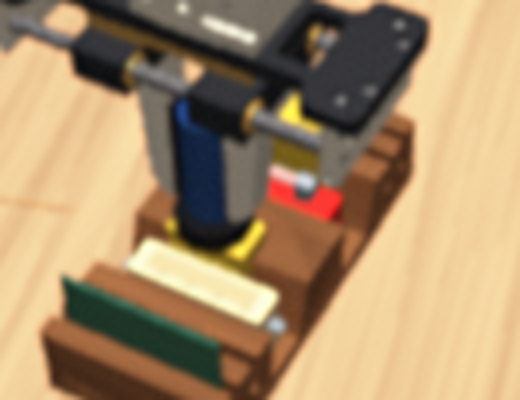

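The foot sits across the wedge top, with yellow showing on both sides, and is pushing it down. Keep going to the stop.

>>> servo_tool(targets=[[[0.02, 0, 0.03], [0, 0, 0], 1], [[0.03, 0, 0.06], [0, 0, 0], 1], [[0.04, 0, 0.09], [0, 0, 0], 1], [[0.04, 0, 0.12], [0, 0, 0], 1], [[0.04, 0, 0.12], [0, 0, 0], 1]])

```text
t: 10.45
tcp_pos: [0.5623, 0.0859, 0.1061]
ee_rot: [0.779, 0.627, 0.002, 0.001]
ft_force: [-8.9, -3.2, 20.0]
finger_gap: 0.0273
```

>>> servo_tool(targets=[[[0, 0, 0.04], [0, 0, 0], 1], [[0, 0, 0.06], [0, 0, 0], 1], [[0, 0, 0.06], [0, 0, 0], 1]])

```text
t: 10.75
tcp_pos: [0.5624, 0.0859, 0.106]
ee_rot: [0.779, 0.627, 0.002, 0.001]
ft_force: [-16.7, -1.7, 30.2]
finger_gap: 0.0276
```

Force rose from 20 to 30 N with no further travel, and the foot is nominally at 61.7 mm, so this is the hard stop. Lift off and check.

>>> servo_tool(targets=[[[0, 0, -0.1], [0, 0, 0], 1], [[0, 0, -0.3], [0, 0, 0], 1], [[0, 0, -0.6], [0, 0, 0], 1], [[0, 0, -1], [0, 0, 0], 1], [[0, 0, -1.4], [0, 0, 0], 1], [[0, 0, -1.7], [0, 0, 0], 1], [[0, 0, -1.8], [0, 0, 0], 1], [[0, 0, -1.8], [0, 0, 0], 1]])

```text
t: 11.55
tcp_pos: [0.5621, 0.0859, 0.1966]
ee_rot: [0.779, 0.627, 0.003, 0.002]
ft_force: [-0.2, -0.3, -2.1]
finger_gap: 0.0273
```

```bash
python3 - <<'E'
from h import *
s=status.sense();print(s["t"],s["tcp_pos"],s["finger_gap"],s["ft_force"],Ro.from_quat(s["ee_rot"]).as_matrix().round(3))
im=eyes.snapshot("side");cv2.imwrite("pics/c6.png",cv2.resize(im[130:260,175:305],None,fx=4,fy=4,interpolation=2))
for l in("wedge_a","resistor_center","tamper_center"):
  for d in models.tip_of("side",l)[:3]: print(l,d["point"],d["conf"],atz("side",d["point"],.062),atz("side",d["point"],.08))
print(totool([.434,-.315,.195],s))
E
```

```text
11.55 [0.56214    0.08589296 0.19661173] 0.027271105196228062 [-0.20676593 -0.30340197 -2.10120512] [[ 0.214  0.977  0.006]
 [ 0.977 -0.214  0.001]
 [ 0.002  0.006 -1.   ]]
wedge_a [185.5, 248.7] 0.64 [ 0.54706954 -0.00986282  0.062     ] [0.54161628 0.00730651 0.08      ]
wedge_a [215.2, 229.1] 0.58 [0.5598804  0.08025819 0.062     ] [0.55401148 0.09450352 0.08      ]
resistor_center [238.2, 226.0] 0.87 [0.54697979 0.13500658 0.062     ] [0.54152944 0.14747559 0.08      ]
tamper_center [165.3, 222.0] 0.74 [ 0.62346536 -0.05435706  0.062     ] [ 0.61553342 -0.0357441   0.08      ]
[-8.38052828 -0.78848311  0.00947714]
```

View pics/c6.png

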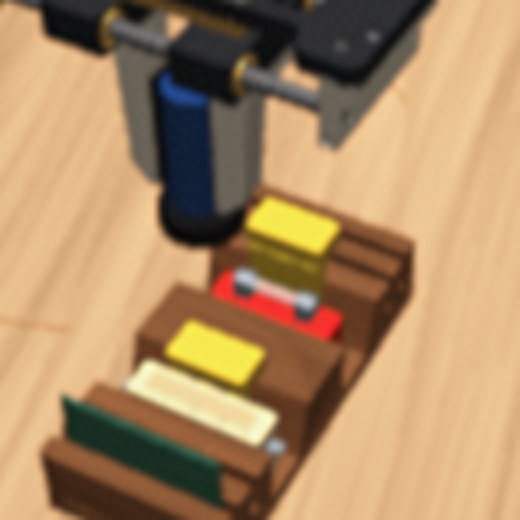

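Side crop: the resistor's wedge is now low beside the block at about (215,352) in the crop, and the fuse's wedge is still standing high at (293,225). Now carry the tamper back.

>>> servo_tool(targets=[[[-0.3, 0, 0], [0.04, 0, 0], 1], [[-0.8, -0.1, 0], [0.04, 0, 0], 1], [[-1.5, -0.15, 0], [0.04, 0, 0], 1], [[-2.2, -0.2, 0], [0.04, 0, 0], 1], [[-2.9, -0.27, 0], [0.04, 0, 0], 1], [[-3.6, -0.34, 0], [0.04, 0, 0], 1], [[-4.3, -0.4, 0], [0.04, 0, 0], 1], [[-5, -0.47, 0], [0.04, 0, 0], 1], [[-5.7, -0.54, 0], [0.04, 0, 0], 1], [[-6.4, -0.6, 0], [0.04, 0, 0], 1], [[-7.1, -0.67, 0], [0.04, 0, 0], 1], [[-7.8, -0.73, 0], [0.04, 0, 0], 1]])

```text
t: 12.95
tcp_pos: [0.4412, -0.289, 0.1939]
ee_rot: [0.779, 0.627, -0.0, -0.001]
ft_force: [0.9, 1.1, -1.3]
finger_gap: 0.0278
```

>>> servo_tool(targets=[[[-0.5, -0.04, 0.1], [0, 0, 0], 1], [[-0.6, -0.05, 0.5], [0, 0, 0], 1], [[-0.6, -0.05, 1], [0, 0, 0], 1], [[-0.6, -0.05, 1.5], [0, 0, 0], 1], [[-0.6, -0.05, 2], [0, 0, 0], 1], [[-0.6, -0.05, 2.4], [0, 0, 0], 1], [[-0.6, -0.05, 2.6], [0, 0, 0], 1], [[-0.6, -0.05, 2.7], [0, 0, 0], 1], [[-0.6, -0.05, 2.7], [0, 0, 0], 1]])

```text
t: 13.85
tcp_pos: [0.4318, -0.3177, 0.0588]
ee_rot: [0.779, 0.627, -0.0, -0.002]
ft_force: [0.4, 0.9, -1.9]
finger_gap: 0.0276
```

```bash
python3 - <<'E'
from h import *
s=status.sense();print(s["t"],s["tcp_pos"],s["finger_gap"],s["ft_force"],Ro.from_quat(s["ee_rot"]).as_matrix().round(3))
w=cv2.imread("pics/w3.png");im=eyes.snapshot("wrist")
side=eyes.snapshot("side")[80:200,250:380]
cv2.imwrite("pics/c7.png",np.hstack([im[100:340,130:390],cv2.resize(side,(260,240),interpolation=2)]))
E
```

```text
13.85 [ 0.43179745 -0.31769158  0.05876156] 0.027567378091077396 [ 0.35918512  0.88658817 -1.91025783] [[ 0.214  0.977 -0.002]
 [ 0.977 -0.214  0.002]
 [ 0.002 -0.003 -1.   ]]
```

View pics/c7.png

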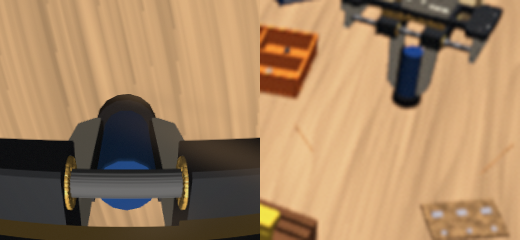

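The tamper sits in the grip as it did at the start, upright. Lower it to the shelf.

>>> servo_tool(targets=[[[0, 0, 0.08], [0, 0, 0], 1], [[0, 0, 0.16], [0, 0, 0], 1], [[0, 0, 0.22], [0, 0, 0], 1], [[0, 0, 0.26], [0, 0, 0], 1], [[0, 0, 0.29], [0, 0, 0], 1], [[0, 0, 0.29], [0, 0, 0], 1]])

```text
t: 14.55
tcp_pos: [0.4322, -0.3178, 0.045]
ee_rot: [0.779, 0.627, -0.0, -0.001]
ft_force: [-0.7, 0.6, -2.1]
finger_gap: 0.0274
```

>>> servo_tool(targets=[[[0, 0, 0.01], [0, 0, 0], 1], [[0, 0, 0.02], [0, 0, 0], 1], [[0, 0, 0.03], [0, 0, 0], 1], [[0, 0, 0.03], [0, 0, 0], 1]])

```text
t: 14.95
tcp_pos: [0.4323, -0.3178, 0.0443]
ee_rot: [0.779, 0.627, -0.0, -0.001]
ft_force: [-3.8, 2.1, 8.4]
finger_gap: 0.0279
```

Contact is firm. Ease off and open gently.

>>> servo_tool(targets=[[[0, 0, -0.01], [0, 0, 0], 1], [[0, 0, -0.01], [0, 0, 0], 0.4], [[0, 0, -0.01], [0, 0, 0], 0.3], [[0, 0, -0.01], [0, 0, 0], 0.1], [[0, 0, -0.01], [0, 0, 0], -0.2], [[0, 0, -0.01], [0, 0, 0], -0.6], [[0, 0, -0.01], [0, 0, 0], -1], [[0, 0, -0.01], [0, 0, 0], -1], [[0, 0, -0.01], [0, 0, 0], -1]])

```text
t: 15.85
tcp_pos: [0.4322, -0.3179, 0.0448]
ee_rot: [0.779, 0.627, -0.0, -0.001]
ft_force: [-0.3, 0.2, 0.0]
finger_gap: 0.076
```

>>> servo_tool(targets=[[[0, 0, -0.1], [0, 0, 0], -1], [[0, 0, -0.4], [0, 0, 0], -1], [[0, 0, -0.8], [0, 0, 0], -1], [[0, 0, -1.3], [0, 0, 0], -1], [[0, 0, -1.8], [0, 0, 0], -1], [[0, 0, -2.4], [0, 0, 0], -1], [[0, 0, -3], [0, 0, 0], -1], [[0, 0, -3.3], [0, 0, 0], -1], [[0, 0, -3.3], [0, 0, 0], -1]])

```text
t: 16.75
tcp_pos: [0.433, -0.3185, 0.2124]
ee_rot: [0.779, 0.627, 0.0, 0.001]
ft_force: [0.1, -0.3, -0.6]
finger_gap: 0.0928
```

```bash
python3 - <<'E'
from h import *
s=status.sense();print(s["t"],s["tcp_pos"],s["finger_gap"],s["ft_force"])
im=eyes.snapshot("side");top=eyes.snapshot("top")
for n in ("side","top"):
  for d in models.tip_of(n,"wedge_a")[:3]: print(n,d["point"],d["conf"])
for n in ("side","top"):
  for d in models.tip_of(n,"resistor_center")[:1]: print(n,d["point"],d["conf"])
cv2.imwrite("pics/c8.png",np.hstack([cv2.resize(im[90:250,170:350],None,fx=2.2,fy=2.2,interpolation=2),cv2.resize(top[150:310,180:360],None,fx=2.2,fy=2.2,interpolation=2)]))
E
```

```text
16.75 [ 0.4330057  -0.31848973  0.21243242] 0.09275468530709573 [ 0.09587946 -0.31368264 -0.58222594]
side [185.6, 249.8] 0.79
top [183.8, 220.1] 0.71
top [186.5, 249.8] 0.56
side [236.6, 225.3] 0.78
top [192.5, 214.9] 0.47
```

View pics/c8.png

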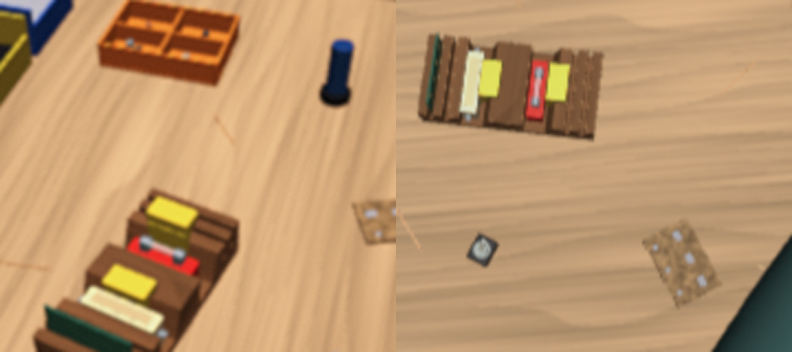

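Side view: the tamper stands upright at crop (338,72). The resistor's wedge is down against the block at (130,282), and the fuse's wedge is still raised at (171,212). The gripper is clear of everything, so I'm handing in.

```bash
python3 - <<'E'
from h import *
from station import workorder
print(tri(ray("side",[218.2,229.1]),ray("top",[185.5,222.7])))
print(workorder.finish_job(), status.sense()["t"])
E
```

```text
[0.55921741 0.08613818 0.0603932 ]
the job is handed in; nothing more can be done
the job is handed in; nothing more can be done
```

I pressed the resistor block's wedge (the left-hand one, wedge_b) fully home with the tamper's rubber foot. I then stood the tamper back upright on the shelf, about 4 mm from where it started. The job was handed in at about 17 s of the 51 s allowed.

- **Wedge home:** the force rose from 20 to 30 N with no further travel, with the foot at about 62 mm, which is the hard stop. Measured from the last pictures, the wedge top is at about 60 mm, within measuring error of 62 mm.
- **Everything else:** the last side picture shows the fuse holder's wedge still raised and the tamper standing upright, with the gripper open and clear. In every picture I viewed, the fingers stayed clear of both wedges.
- **Checks that fell short:** in the final side picture the network no longer reported the pressed wedge, so I read its position off the picture by eye. The top camera was blocked by the arm when I lined up over the wedge, so that relied on the side view alone. A sideways force of about 17 N showed up at the stop and was gone once the tamper lifted off.

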